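# Load the curing box and shut its lid

## Robot

A 6-joint arm with a two-finger parallel gripper is mounted at the origin on the work surface. World frame = base frame: x ahead of the robot, y to its left, z up, the work surface at z = 0. Lengths are in m, angles in rad, forces in N, time in s.
With the tool pointing down it reaches from about 0.2 to 0.875 m from the base axis. Payload 3.4 kg.
Tool frame: the origin (TCP) lies on the centre line of the jaws, within the pads' length; the fingertips stand 14 mm ahead of it and the grasp point (between the pads) lies 5 mm behind it; z points along the fingers, y is the direction in which the jaws open and shut (so a half turn about z gives the same grasp; the last joint's range is limited). The gripper opens to 94 mm and grips with 3 to 60 N. Pads are 16 mm wide; open, the fingers measure 119 mm over their backs; the gripper's body (75 mm by 177 mm) begins 78 mm behind the grasp point.
Start: joints at [-1.383, 0.276, 1.505, -0, 1.361, -0.121], TCP at [0.175, -0.548, 0.192] pointing down, gripper open.
Joint ranges: [-2.89, 2.89], [-0.75, 2.08], [0.22, 2.7], [-1.18, 4.32], [0.11, 2.71], [-2.7, 2.7]. Speed limits (rad/s): [2.57, 2.57, 3.14, 3.14, 3.14, 3.14].

## Interface

Orientations are given as a unit quaternion [w, x, y, z].
In Python, from workcell import manip, eyes gives the robot as it stands.
- The arm moves only by the shell command python3 -m jog 'ROWS' [FORCE]. ROWS is JSON, a list of rows, each a list of 7 numbers: the turn, a rotation vector about the world's x, y, z in degrees, then the shift along the world's x, y, z in m, then the finger opening in m, from 0 to 0.094. In form: [[rx, ry, rz, x, y, z, claw], ...]. A call has exactly 8 rows; each row shifts and turns the commanded pose from where the row before left it; what a row does not reach is not made up. A row lasts 1/10 s, in which the tool goes at most 50 mm and 8.59 degrees, less where a joint would pass 70% of its speed; a pose out of reach is approached as far as the arm can. A call with a gripper value outside its range is refused whole. The fingers move at their own pace and stop on an object; FORCE is the grip in N (left out, the last holds). Time passes only in rows, so rows that do not move let the fingers close, or fill a call up. It gives the time, the measured TCP pose, the force and the opening at its end, in the units of the state.
- manip.get_state(): the state, without advancing time (a new reading comes with each control period).
- eyes.read_camera(name): name is "scene" or "top" or "wrist"; returns a dict with "img" (420x560x3 uint8, red, green, blue), "camera_matrix" (3x3 intrinsics, pixels), "xyz" and "rotation" of the camera in the world. Camera axes: x right, y down, z forward; pixel columns grow to the right and rows downward; lengths in m; the calibration is good to about 2 mm. The wrist camera is an equidistant fisheye: a pixel r from the principal point sees the ray r / f radians off the axis. A picture is of the moment at which its call begins. There is no depth.
- manip.hand_in(): hands the job in, once; it reports no verdict.
The state is a dict: "t": time; "qpos": joint angles; "joint_vel": joint speeds; "effort": joint torques, N m; "tool_pos": TCP position; "eef_rot": TCP orientation; "force": force on the tool from outside, world axes, zero at the start; "moment": the same for the moment, N m; "finger_gap": opening from 0.0 (shut) to 1.0 (fully open).
Only numpy, scipy, OpenCV 4.12 (cv2) and the standard library are available. Lean on these libraries where they do the work, as an engineer would, in place of code of your own. Each camera call takes 0.05 s, during which the arm holds its last target.

## Task

Stand the short straight-sided jar upright on the cork pad of the empty bay in the curing box, setting it down rather than dropping it. Then shut the box's lid fully. Leave the pot and the rhino in the box, and the vase and the brush on the bench, as they are.

Things in the scene. Friction and masses are not known exactly. Their poses are not given: they have to be found in the camera images.
- jar_center (a point): The jar to load: plain straight-sided round jar in red-brown lacquer, 44 mm diameter, 62 mm tall, about 0.11 kg, standing upright on the bench to the right of the box. Point: on its axis, half-way up (31 mm above its foot); z is its upward axis.
- box: Fixed plywood box, 200 (its x) by 330 (its y) by 82 mm high, walls and floor 10 mm. Origin: centre of its underside; z up, x from front wall to far, hinged wall. Inside, three bays at x = -15, y = -100, 0, +100 mm, each with a round cork pad (64 mm wide, top 14 mm above the bench), parted by ribs (tops 22 mm above the bench) at y = -50, +50. One bay is empty; which one varies.
- free_bay (a point): Centre of the top of the empty bay's cork pad, 14 mm above the bench. The jar's centre is 31 mm higher when it stands there. Position only: the axes mean nothing.
- lid (a joint): Angle of the box's hinged plywood lid, rad: 0 = shut flat on the rim, 1.57 = upright, 1.95 = limit. It starts open, near upright. The hinge has stiff friction (about 0.45 N m): the lid stays at any angle and must be pushed all the way down (some 3 N near its free edge).
- lid_hinge (a point): Middle of the hinge line, on the lid's lower face, 82 mm above the bench at the far wall. Axes turn with the lid: -x from the hinge to the free edge (200 mm), y along the hinge (lid from -165 to +165 mm), +z out of the outer face (the top when shut; the side away from the robot when open). The lid is 10 mm thick (z 0 to 10 mm).
- lid_handle (a point): Middle of the dark bar handle on the lid's outer face, 170 mm from the hinge, bar 100 mm long along y, 35 mm out from the face. The lid can be shut without gripping it, by pushing on the outer face beside it.
- pot_center (a point): Small round-bellied pot, 56 mm wide, 56 mm tall, standing in one bay. Point on its axis half-way up. Leave it alone.
- rhino_center (a point): Small rhino figure, about 70 mm long, 26 mm wide, 59 mm tall, standing in another bay. Point in the middle of its body, 28 mm above its feet. Leave it alone.
- vase_center (a point): Bystander on the bench: flared vase, 84 mm wide, 150 mm tall. Point on its axis half-way up.
- brush_grip (a point): Bystander: a brush 200 mm long lying on the bench. Point on its handle.

How it is judged:
By the outcome, as a careful person would: the job done as asked, in the order asked, and still so for the second after the job is handed in, with the robot touching nothing.
It also fails if it takes over 64 s, if anything falls off the work surface, if the arm or the gripper's body presses on something with over 40 N, if the wrist force passes 120 N, or if a joint passes its speed limit or range.

## Working session

There is one attempt and no reset: what is moved stays moved. The work goes in short steps, Python scripts to look and compute and a shell command to move; the robot and the scene stay as the last step left them, time stands still between calls to the robot, and variables do not carry over. Pictures are saved under pics/ and viewed, and the job is handed in when it is done.

```bash
mkdir -p pics; ls; python3 - <<'E'
from workcell import manip, eyes
import cv2
print(manip.get_state())
for n in ("scene","top","wrist"):
    c=eyes.read_camera(n); cv2.imwrite(f"pics/{n}0.png",c["img"][:,:,::-1]); print(n,c["camera_matrix"],c["xyz"],c["rotation"])
E
```

```text
pics
{'t': 0.0, 'qpos': array([-1.38302210e+00,  2.76598583e-01,  1.50609602e+00, -2.00822116e-05,
        1.36063849e+00, -1.20987143e-01]), 'joint_vel': array([ 2.86512598e-04, -2.67808793e-04,  4.73385597e-04,  7.98121774e-04,
        4.38865006e-05, -7.84038383e-04]), 'effort': array([ 7.22877212e-04, -4.04586554e+01, -2.37225080e+01,  7.03944918e-02,
        3.45410861e-02, -1.11948079e-04]), 'tool_pos': array([ 0.17461996, -0.5472597 ,  0.19091747]), 'eef_rot': array([-8.69407971e-04,  9.88106254e-01,  1.53770199e-01, -3.88672390e-05]), 'force': array([0.68924939, 0.01411132, 0.58394556]), 'moment': array([ 0.00599112,  0.01116143, -0.00447433]), 'finger_gap': 0.9995294299179016}
scene [[515.67537512   0.         280.3740538 ]
 [  0.         515.67537512 211.59517746]
 [  0.           0.           1.        ]] [0.39228375 0.72294813 1.19799154] [ 0.03484736 -0.1037587   0.93931987 -0.32511226]
top [[467.26995845   0.         287.89885329]
 [  0.         467.26995845 217.65520931]
 [  0.           0.           1.        ]] [ 0.37425579 -0.09160307  1.21748984] [ 0.06587028 -0.69518095  0.71195195 -0.07422254]
wrist [[325.1922621    0.         275.94916011]
 [  0.         325.1922621  208.06446661]
 [  0.           0.           1.        ]] [ 0.2372422  -0.52800121  0.38353578] [ 0.09299582  0.80204722 -0.58606768 -0.06779898]
```

View pics/scene0.png

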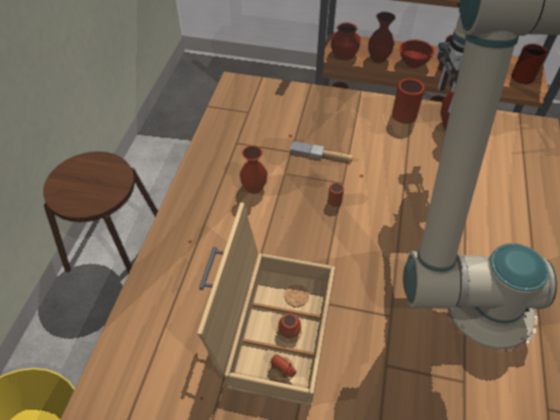

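View pics/top0.png

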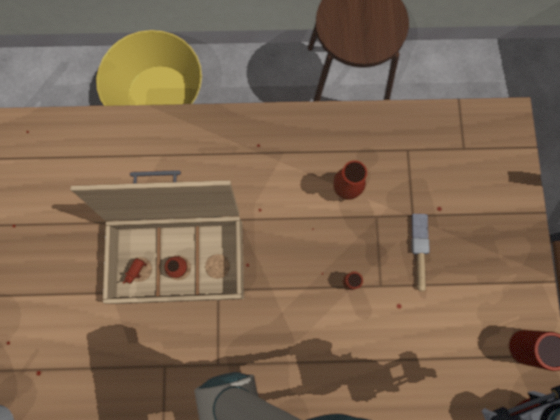

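View pics/wrist0.png

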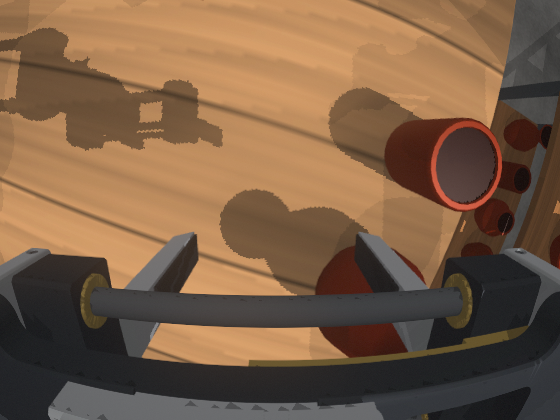

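The top view shows the jar at about (353,281), the vase at (350,180), the brush at (420,250) and the box spanning (105–241, 218–302). The empty bay is the right one, with its pad at about (216,266). The lid is near upright at y≈185–220. Next I'll zoom in and measure.

```bash
cat > h.py <<'E'
import numpy as np, cv2
from scipy.spatial.transform import Rotation as R
from workcell import manip, eyes
def rot(c):
    r=np.array(c["rotation"],float)
    return r if r.shape==(3,3) else R.from_quat(r[[1,2,3,0]]).as_matrix()
def ray(c,u,v):
    K=c["camera_matrix"]; d=np.array([(u-K[0,2])/K[0,0],(v-K[1,2])/K[1,1],1.])
    return np.array(c["xyz"]),rot(c)@d
def plane(c,u,v,z):
    o,d=ray(c,u,v); return o+d*(z-o[2])/d[2]
def proj(c,p):
    q=rot(c).T@(np.array(p)-c["xyz"]); K=c["camera_matrix"]; return (K@(q/q[2]))[:2]
E
python3 - <<'E'
from h import *
t=eyes.read_camera("top"); s=eyes.read_camera("scene")
for n,c,boxes in (("t",t,[(75,160,250,310),(320,150,445,300)]),("s",s,[(195,200,345,400),(230,130,360,215)])):
    for i,(a,b,e,f) in enumerate(boxes):
        im=cv2.resize(c["img"][b:f,a:e,::-1],None,fx=4,fy=4,interpolation=cv2.INTER_CUBIC); im=im[:600] if 0 else im
        k=min(800/im.shape[1],600/im.shape[0],1); im=cv2.resize(im,None,fx=k,fy=k); print(n,i,4*k)
        cv2.imwrite(f"pics/z{n}{i}.png",im)
E
```

```text
t 0 4.0
t 1 4.0
s 0 3.0
s 1 4
```

View pics/zt0.png

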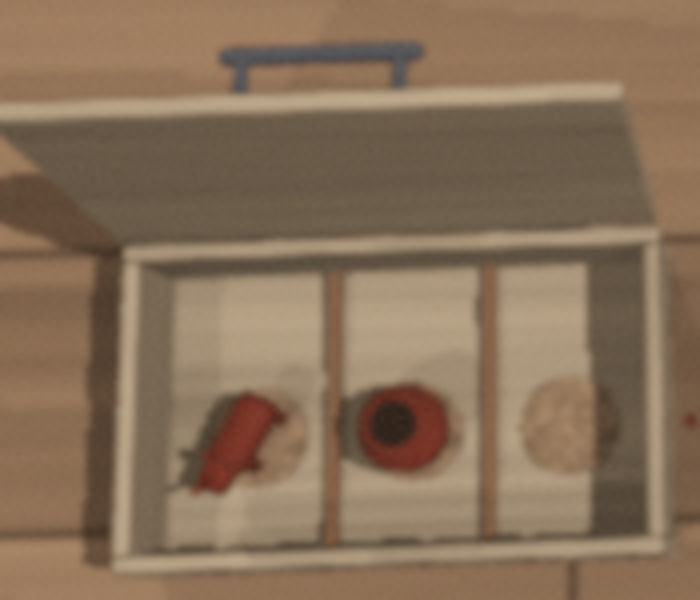

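View pics/zt1.png

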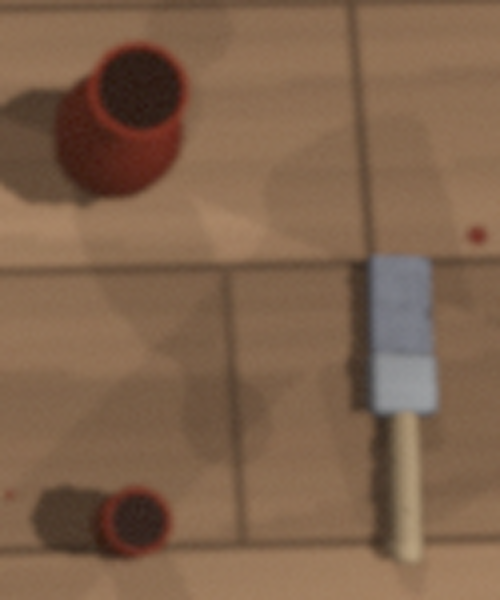

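View pics/zs0.png

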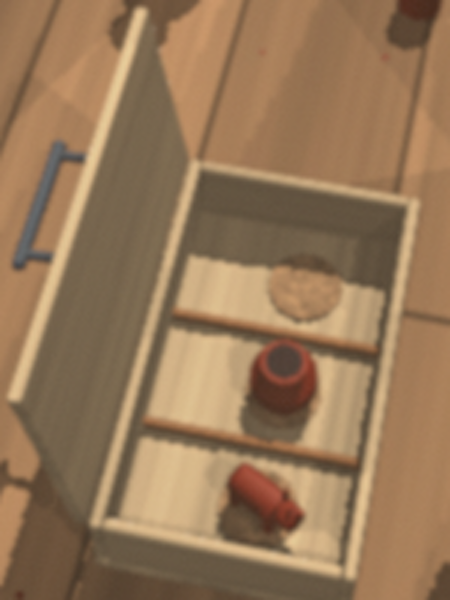

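View pics/zs1.png

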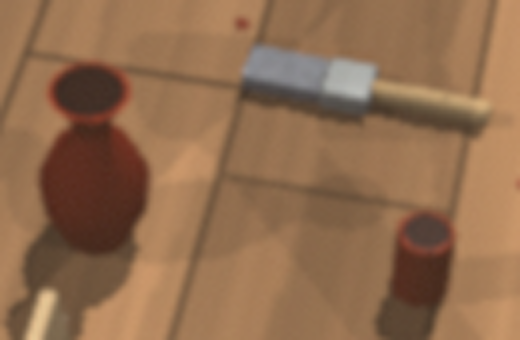

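```bash
python3 - <<'E'
from h import *
t=eyes.read_camera("top"); s=eyes.read_camera("scene")
T=lambda x,y,z:plane(t,75+x/4,160+y/4,z)
T1=lambda x,y,z:plane(t,320+x/4,150+y/4,z)
S=lambda x,y,z:plane(s,195+x/3,200+y/3,z)
S1=lambda x,y,z:plane(s,230+x/4,130+y/4,z)
np.set_printoptions(precision=4,suppress=True)
c=[T(112,572,.082),T(668,554,.082),T(660,228,.082),T(125,247,.082)]
print("top box corners NL NR FR FL",*c,np.mean(c,0))
c2=[S(352,580,.082),S(418,202,.082),S(193,160,.082),S(95,527,.082)]
print("scene corners",*c2,np.mean(c2,0))
for cc in (c,c2):
    print("len",[np.linalg.norm(cc[i]-cc[(i+1)%4]) for i in range(4)])
    y=(cc[0]-cc[1]+cc[3]-cc[2])[:2]; print("yaw deg",np.degrees(np.arctan2(-y[0],y[1])))
print("pad",T(570,424,.014),S(305,287,.014))
print("pot",T(404,427,.06),"rhino",T(233,443,.05))
print("jar",T1(137,520,.062),S1(427,233,.062))
print("vase top",T1(140,86,.15),S1(90,92,.15))
print("brush",T1(410,490,.01),T1(400,255,.01))
# lid free edge: far plane, triangulate corner R
def tri(a,b,c,d):
    o1,d1=a;o2,d2=b
    A=np.stack([d1,-d2],1);k=np.linalg.lstsq(A,o2-o1,rcond=None)[0];p,q=o1+k[0]*d1,o2+k[1]*d2
    return (p+q)/2,np.linalg.norm(p-q)
print("lid R tip",tri(ray(t,75+622/4,160+88/4),ray(s,195+142/3,200+10/3),0,0))
print("handle R,L",tri(ray(t,75+415/4,160+50/4),ray(s,195+60/3,200+146/3),0,0),tri(ray(t,75+228/4,160+57/4),ray(s,195+20/3,200+262/3),0,0))
E
```

```text
top box corners NL NR FR FL [0.4052 0.3376 0.082 ] [0.4076 0.0068 0.082 ] [0.6068 0.0106 0.082 ] [0.6024 0.34   0.082 ] [0.5055 0.1738 0.082 ]
scene corners [0.4053 0.3375 0.082 ] [0.4082 0.0118 0.082 ] [0.6042 0.0122 0.082 ] [0.5964 0.3406 0.082 ] [0.5035 0.1755 0.082 ]
len [np.float64(0.3308163408262272), np.float64(0.19919753450053976), np.float64(0.3294276967087187), np.float64(0.19721590373148343)]
yaw deg 0.5967593547980503
len [np.float64(0.32572611132831125), np.float64(0.1959920502967664), np.float64(0.32841773986766903), np.float64(0.19107996049731535)]
yaw deg 0.940570951593924
pad [0.4935 0.0751 0.014 ] [0.4911 0.075  0.014 ]
pot [0.4896 0.171  0.06  ] rhino [0.4832 0.279  0.05  ]
jar [ 0.4463 -0.2675  0.062 ] [ 0.4433 -0.2693  0.062 ]
vase top [ 0.6972 -0.2695  0.15  ] [ 0.6927 -0.2707  0.15  ]
brush [ 0.4645 -0.4529  0.01  ] [ 0.6194 -0.4589  0.01  ]
lid R tip (array([0.6398, 0.0123, 0.2785]), np.float64(0.00292036644010503))
handle R,L (array([0.6727, 0.127 , 0.2476]), np.float64(0.0019364959182419964)) (array([0.6711, 0.2271, 0.2479]), np.float64(0.001656383596719562))
```

Both views agree within about 4 mm: jar (0.445,-0.268), pad (0.492,0.075), box corners matching 200×330 with yaw of about 0.8°, and lid tip leaning back at z≈0.28. Moving over the jar with the jaws turned along world y.

```bash
python3 -m jog '[[0,0,-2,0.025,0.025,0,0.094],[0,0,-2,0.034,0.035,0,0.094],[0,0,-2,0.034,0.035,0,0.094],[0,0,-2,0.034,0.035,0,0.094],[0,0,-2,0.034,0.035,0,0.094],[0,0,-2,0.034,0.035,0,0.094],[0,0,-2,0.034,0.035,0,0.08],[0,0,-2,0.025,0.025,0,0.08]]'
```

```text
t: 1.15
tool_pos: [0.4303, -0.2854, 0.192]
eef_rot: [-0.0, 1.0, 0.015, 0.0]
force: [-1.0, -0.0, -0.4]
finger_gap: 0.872
```

```bash
python3 -m jog '[[0,0,-1,0.016,0.02,0,0.08],[0,0,0,0,0,0,0.08],[0,0,0,0,0,0,0.08],[0,0,0,0,0,0,0.08],[0,0,0,0,0,0,0.08],[0,0,0,0,0,0,0.08],[0,0,0,0,0,0,0.08],[0,0,0,0,0,0,0.08]]'; python3 - <<'E'
from h import *
s=manip.get_state(); q=s["eef_rot"]; print(s["tool_pos"],R.from_quat(q[[1,2,3,0]]).as_matrix().round(3))
c=eyes.read_camera("wrist"); cv2.imwrite("pics/w1.png",c["img"][:,:,::-1])
E
```

```text
t: 1.95
tool_pos: [0.4445, -0.2682, 0.1918]
eef_rot: [0.0, 1.0, 0.006, -0.0]
force: [0.4, 0.4, 0.5]
finger_gap: 0.851
[ 0.44451168 -0.26822251  0.19177337] [[ 1.     0.011 -0.   ]
 [ 0.011 -1.    -0.   ]
 [-0.     0.    -1.   ]]
```

View pics/w1.png

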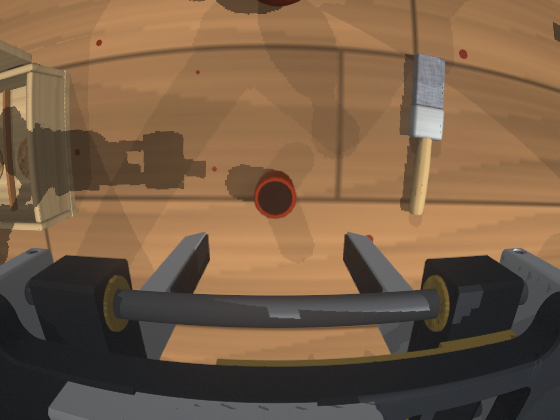

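The jar rim centre is at (275,197), laterally between the fingers. Checking it with the fisheye ray.

```bash
cat >> h.py <<'E'
def wplane(c,u,v,z):
    K=c["camera_matrix"]; p=np.array([u-K[0,2],v-K[1,2]]); r=np.hypot(*p); th=r/K[0,0]
    d=np.r_[np.sin(th)*p/max(r,1e-9),np.cos(th)]; d=rot(c)@d; o=np.array(c["xyz"]); return o+d*(z-o[2])/d[2]
E
python3 - <<'E'
from h import *
c=eyes.read_camera("wrist"); print(wplane(c,275,197,.062),wplane(c,255,197,.062),wplane(c,296,197,.062),c["xyz"])
E
```

```text
[ 0.44611796 -0.26815976  0.062     ] [ 0.44591044 -0.24792776  0.062     ] [ 0.44636685 -0.28940372  0.062     ] [ 0.51020626 -0.26770518  0.38430763]
```

The wrist camera gives (0.446,-0.268), in agreement. Next: descend 0.154 m, then close.

```bash
python3 -m jog '[[0,0,0,0.001,0,-0.015,0.08],[0,0,0,0,0,-0.025,0.08],[0,0,0,0,0,-0.03,0.08],[0,0,0,0,0,-0.03,0.08],[0,0,0,0,0,-0.025,0.08],[0,0,0,0,0,-0.015,0.08],[0,0,0,0,0,-0.01,0.08],[0,0,0,0,0,-0.003,0.08]]' 15; python3 -m jog '[[0,0,0,0,0,0,0.07],[0,0,0,0,0,0,0.06],[0,0,0,0,0,0,0.05],[0,0,0,0,0,0,0.04],[0,0,0,0,0,0,0.03],[0,0,0,0,0,0,0.03],[0,0,0,0,0,0,0.03],[0,0,0,0,0,0,0.03]]' 15
```

```text
t: 2.85
tool_pos: [0.4454, -0.2675, 0.0379]
eef_rot: [-0.0, 1.0, 0.006, -0.001]
force: [-0.8, -0.1, 0.8]
finger_gap: 0.849
t: 3.65
tool_pos: [0.446, -0.2679, 0.0392]
eef_rot: [0.0, 1.0, 0.006, 0.0]
force: [-0.4, 0.9, 3.7]
finger_gap: 0.46
```

Gripped: the opening is 43 mm. Lifting.

```bash
python3 -m jog '[[0,0,0,0,0,0.01,0.03],[0,0,0,0,0,0.02,0.03],[0,0,0,0,0,0.025,0.03],[0,0,0,0,0,0.025,0.03],[0,0,0,0,0,0.025,0.03],[0,0,0,0,0,0.02,0.03],[0,0,0,0,0,0.01,0.03],[0,0,0,0,0,0,0.03]]'; python3 -m jog '[[0,0,0,0.002,0.015,0,0.03],[0,0,0,0.004,0.03,0,0.03],[0,0,0,0.005,0.035,0,0.03],[0,0,0,0.005,0.035,0,0.03],[0,0,0,0.005,0.035,0,0.03],[0,0,0,0.005,0.035,0,0.03],[0,0,0,0.005,0.035,0,0.03],[0,0,0,0.004,0.03,0,0.03]]';  python3 -m jog '[[0,0,0,0.004,0.03,0,0.03],[0,0,0,0.003,0.025,0,0.03],[0,0,0,0.002,0.02,0,0.03],[0,0,0,0.002,0.013,0,0.03],[0,0,0,0,0.005,0,0.03],[0,0,0,0,0,0,0.03],[0,0,0,0,0,0,0.03],[0,0,0,0,0,0,0.03]]'; python3 - <<'E'
from h import *
s=manip.get_state(); q=s["eef_rot"]; print(s["tool_pos"],s["qpos"],s["force"])
for n in("wrist","top","scene"):
    c=eyes.read_camera(n); cv2.imwrite(f"pics/{n}2.png",c["img"][:,:,::-1])
E
```

```text
t: 4.45
tool_pos: [0.4464, -0.2684, 0.1751]
eef_rot: [0.001, 1.0, 0.006, 0.001]
force: [0.1, 1.0, -1.0]
finger_gap: 0.461
t: 5.25
tool_pos: [0.4791, -0.0149, 0.1723]
eef_rot: [-0.001, 1.0, 0.006, -0.002]
force: [1.5, 0.1, -1.0]
finger_gap: 0.462
t: 6.05
tool_pos: [0.4916, 0.0743, 0.1737]
eef_rot: [0.0, 1.0, 0.005, -0.0]
force: [0.6, 0.1, -1.2]
finger_gap: 0.461
[0.49163242 0.07434477 0.17371938] [ 1.04257971e-02  1.70517077e-01  1.69370161e+00 -4.77872767e-04
  1.27763825e+00  1.57037403e+00] [ 0.61100736  0.09705419 -1.17414925]
```

View pics/wrist2.png

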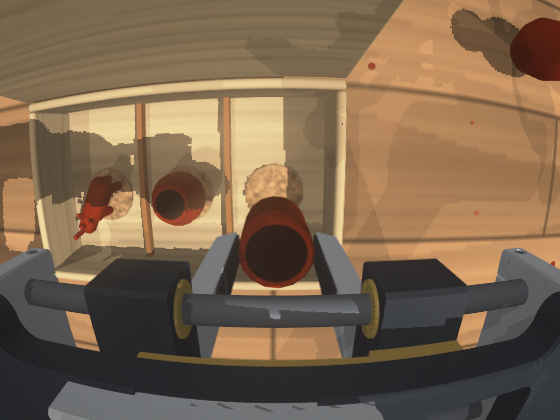

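View pics/scene2.png

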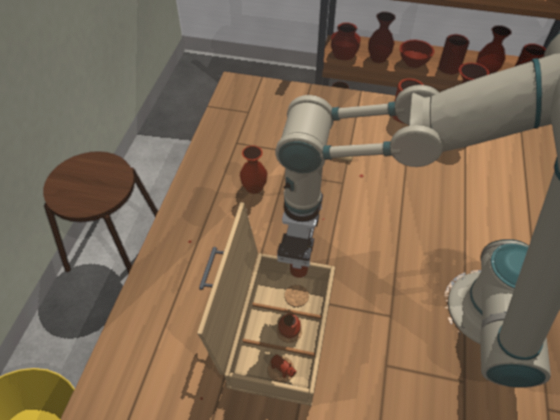

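The wrist view shows the jar upright in the jaws over the right bay, with the pad (columns 244–303, top row 164) straight behind it. Checking the pad position from this view.

```bash
python3 - <<'E'
from h import *
c=eyes.read_camera("wrist"); print(wplane(c,244,190,.014),wplane(c,303,190,.014),wplane(c,273,164,.014),"wall inner R",wplane(c,337,150,.082),"rib",wplane(c,228,160,.022))
E
```

```text
[0.4949286  0.10868395 0.014     ] [0.49559439 0.04362601 0.014     ] [0.52390499 0.07695893 0.014     ] wall inner R [0.54388929 0.02031274 0.082     ] rib [0.52879129 0.12494104 0.022     ]
```

Pad centre is (0.492,0.076). Descend to just above it, then lower slowly.

```bash
python3 -m jog '[[0,0,0,0,0.001,-0.01,0.03],[0,0,0,0,0,-0.02,0.03],[0,0,0,0,0,-0.02,0.03],[0,0,0,0,0,-0.02,0.03],[0,0,0,0,0,-0.02,0.03],[0,0,0,0,0,-0.015,0.03],[0,0,0,0,0,-0.008,0.03],[0,0,0,0,0,-0.002,0.03]]'; python3 -m jog '[[0,0,0,0,0,-0.001,0.03],[0,0,0,0,0,-0.001,0.03],[0,0,0,0,0,-0.001,0.03],[0,0,0,0,0,0,0.03],[0,0,0,0,0,0,0.03],[0,0,0,0,0,0,0.03],[0,0,0,0,0,0,0.03],[0,0,0,0,0,0,0.03]]'; python3 -c "
from h import *
print(manip.get_state()['force'],manip.get_state()['tool_pos'])"
```

```text
t: 7.05
tool_pos: [0.4909, 0.0761, 0.0576]
eef_rot: [0.0, 1.0, 0.006, -0.001]
force: [-0.2, 0.2, -1.1]
finger_gap: 0.459
t: 7.85
tool_pos: [0.4918, 0.0761, 0.0558]
eef_rot: [0.0, 1.0, 0.006, 0.0]
force: [0.7, -0.4, -0.3]
finger_gap: 0.46
[ 0.72652322 -0.41146939 -0.34788128] [0.49179628 0.07614562 0.05584199]
```

```bash
python3 -m jog '[[0,0,0,0,0,-0.001,0.03],[0,0,0,0,0,-0.0005,0.03],[0,0,0,0,0,-0.0005,0.03],[0,0,0,0,0,0,0.03],[0,0,0,0,0,0,0.03],[0,0,0,0,0,0,0.03],[0,0,0,0,0,0,0.03],[0,0,0,0,0,0,0.03]]'; python3 -m jog '[[0,0,0,0,0,-0.0005,0.03],[0,0,0,0,0,-0.0005,0.03],[0,0,0,0,0,0,0.03],[0,0,0,0,0,0,0.03],[0,0,0,0,0,0,0.03],[0,0,0,0,0,0,0.03],[0,0,0,0,0,0,0.03],[0,0,0,0,0,0,0.03]]'
```

```text
t: 8.65
tool_pos: [0.4918, 0.0762, 0.0538]
eef_rot: [0.0, 1.0, 0.006, 0.0]
force: [0.6, 0.5, -1.0]
finger_gap: 0.457
t: 9.45
tool_pos: [0.4921, 0.0762, 0.0531]
eef_rot: [-0.0, 1.0, 0.006, 0.0]
force: [-0.6, 0.7, 5.6]
finger_gap: 0.461
```

Contact at z=0.053, with the force up by about 6 N. Now open to 64 mm and retreat upward.

```bash
python3 -m jog '[[0,0,0,0,0,0,0.046],[0,0,0,0,0,0,0.049],[0,0,0,0,0,0,0.053],[0,0,0,0,0,0,0.057],[0,0,0,0,0,0,0.061],[0,0,0,0,0,0,0.064],[0,0,0,0,0,0,0.064],[0,0,0,0,0,0,0.064]]'; python3 -m jog '[[0,0,0,0,0,0.005,0.064],[0,0,0,0,0,0.015,0.064],[0,0,0,0,0,0.03,0.064],[0,0,0,0,0,0.035,0.064],[0,0,0,0,0,0.035,0.064],[0,0,0,0,0,0.03,0.064],[0,0,0,0,0,0.03,0.064],[0,0,0,0,0,0.02,0.064]]'; python3 - <<'E'
from h import *
for n in("wrist","top","scene"):
    c=eyes.read_camera(n); cv2.imwrite(f"pics/{n}3.png",c["img"][:,:,::-1])
E
```

```text
t: 10.25
tool_pos: [0.4918, 0.0761, 0.0528]
eef_rot: [0.0, 1.0, 0.006, 0.0]
force: [0.6, -0.1, 0.2]
finger_gap: 0.681
t: 11.05
tool_pos: [0.4924, 0.0762, 0.2556]
eef_rot: [0.0, 1.0, 0.006, 0.002]
force: [0.3, 0.5, -0.2]
finger_gap: 0.68
```

View pics/wrist3.png

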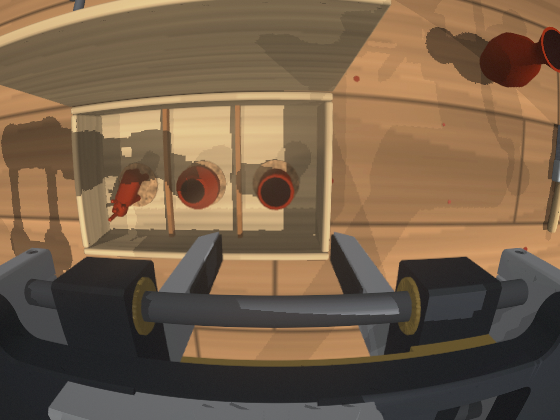

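View pics/scene3.png

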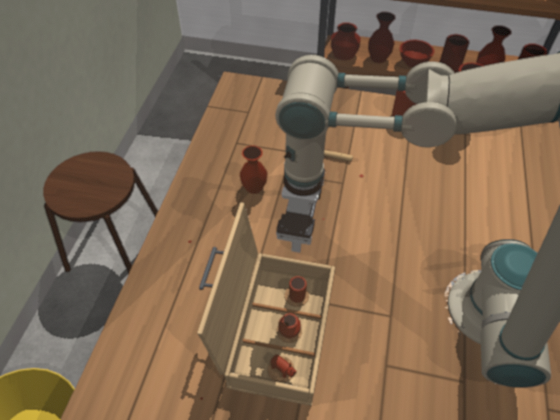

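The jar stands upright on the right pad, with rim centre at about (276,190), and the pot and rhino are unchanged. Quick check of jar position, then up with closed fingers and over behind the lid, beside the handle.

```bash
python3 - <<'E'
from h import *
c=eyes.read_camera("wrist"); print("jar top",wplane(c,276,190,.076))
E
python3 -m jog '[[0,0,0,0,0.002,0.01,0.05],[0,0,0,0,0.003,0.015,0.04],[0,0,0,0,0.003,0.02,0.02],[0,0,0,0,0.003,0.02,0],[0,0,0,0,0.003,0.015,0],[0,0,0,0,0.003,0.01,0],[0,0,0,0,0.002,0,0],[0,0,0,0,0,0,0]]'; python3 -m jog '[[0,0,0,0.01,0,0,0],[0,0,0,0.025,0,0,0],[0,0,0,0.035,0,0,0],[0,0,0,0.04,0,0,0],[0,0,0,0.04,0,0,0],[0,0,0,0.04,0,0,0],[0,0,0,0.028,0,0,0],[0,0,0,0.01,0,0,0]]'; python3 - <<'E'
from h import *
print(manip.get_state()['qpos'])
for n in("wrist","top","scene"):
    c=eyes.read_camera(n); cv2.imwrite(f"pics/{n}4.png",c["img"][:,:,::-1])
E
```

```text
jar top [0.49320336 0.07502    0.076     ]
t: 12.05
tool_pos: [0.4914, 0.0954, 0.3419]
eef_rot: [0.0, 1.0, 0.006, -0.001]
force: [-0.6, -0.3, -1.0]
finger_gap: 0.037
t: 12.85
tool_pos: [0.7229, 0.0945, 0.3387]
eef_rot: [0.0, 1.0, 0.006, -0.002]
force: [0.0, -0.7, -1.2]
finger_gap: 0.001
[ 3.49044318e-02  5.06183825e-01  7.92009821e-01 -3.48613272e-04
  1.84682890e+00  1.59433920e+00]
```

View pics/wrist4.png

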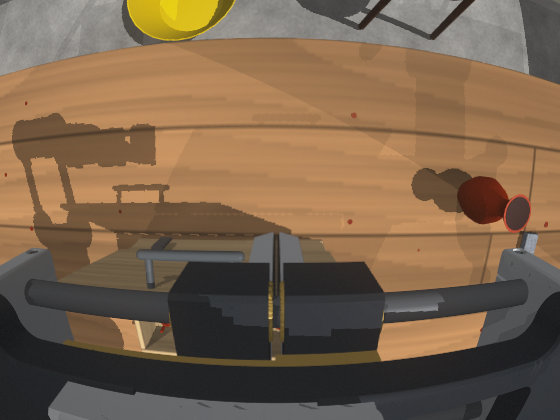

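View pics/scene4.png

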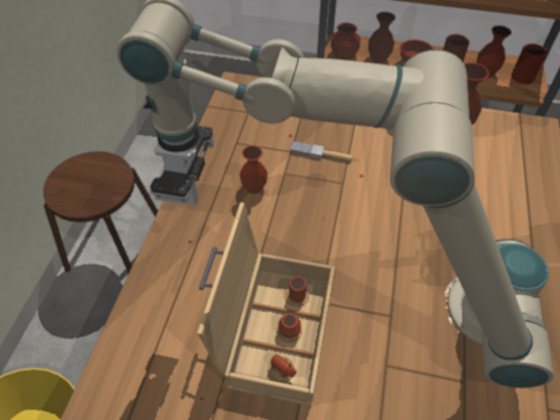

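The gripper is clear behind the lid, and the handle's near end (242,257) is just left of the fingers. I'll shift 10 mm away from it and descend.

```bash
python3 -m jog '[[0,0,0,0,-0.005,-0.005,0],[0,0,0,0,-0.005,-0.01,0],[0,0,0,0,0,-0.018,0],[0,0,0,0,0,-0.02,0],[0,0,0,0,0,-0.018,0],[0,0,0,0,0,-0.013,0],[0,0,0,0,0,-0.01,0],[0,0,0,0,0,0,0]]'; python3 -m jog '[[0,0,0,-0.005,0,0,0],[0,0,0,-0.01,0,0,0],[0,0,0,-0.01,0,0,0],[0,0,0,-0.01,0,0,0],[0,0,0,-0.01,0,0,0],[0,0,0,-0.01,0,0,0],[0,0,0,-0.01,0,0,0],[0,0,0,-0.01,0,0,0]]'
python3 - <<'E'
from h import *
t=np.radians(np.arange(100,-1,-10)); H=np.array([.604,.082])
# r eases so contact stays on face; corner -8mm,-14mm from TCP
for a in t:
    r=.15; p=H+r*np.array([-np.cos(a),np.sin(a)])+.01*np.array([np.sin(a),np.cos(a)])
    print(round(np.degrees(a)),"TCP x,z",(p+[.008,.014]).round(3))
E
```

```text
t: 13.8
tool_pos: [0.7187, 0.085, 0.2474]
eef_rot: [0.0, 1.0, 0.006, -0.001]
force: [0.5, -0.4, -0.2]
finger_gap: 0.004
t: 14.6
tool_pos: [0.6453, 0.0851, 0.2495]
eef_rot: [0.0, 1.0, 0.006, 0.002]
force: [2.4, 0.4, 2.2]
finger_gap: 0.006
100 TCP x,z [0.648 0.242]
90 TCP x,z [0.622 0.246]
80 TCP x,z [0.596 0.245]
70 TCP x,z [0.57 0.24]
60 TCP x,z [0.546 0.231]
50 TCP x,z [0.523 0.217]
40 TCP x,z [0.504 0.2  ]
30 TCP x,z [0.487 0.18 ]
20 TCP x,z [0.474 0.157]
10 TCP x,z [0.466 0.132]
0 TCP x,z [0.462 0.106]
```

Contact is at about x=0.645 (2.4 N). Following the arc.

```bash
python3 -m jog '[[0,0,0,-0.012,0,0,0],[0,0,0,-0.013,0,0,0],[0,0,0,-0.013,0,0,0],[0,0,0,-0.013,0,0,0],[0,0,0,-0.013,0,-0.002,0],[0,0,0,-0.013,0,-0.003,0],[0,0,0,-0.012,0,-0.004,0],[0,0,0,-0.012,0,-0.005,0]]'; python3 - <<'E'
from h import *
for n in("wrist","scene"):
    c=eyes.read_camera(n); cv2.imwrite(f"pics/{n}5.png",c["img"][:,:,::-1])
E
```

```text
t: 15.4
tool_pos: [0.5425, 0.0847, 0.2347]
eef_rot: [0.0, 1.0, 0.006, -0.0]
force: [1.6, -1.3, 0.8]
finger_gap: 0.011
```

View pics/wrist5.png

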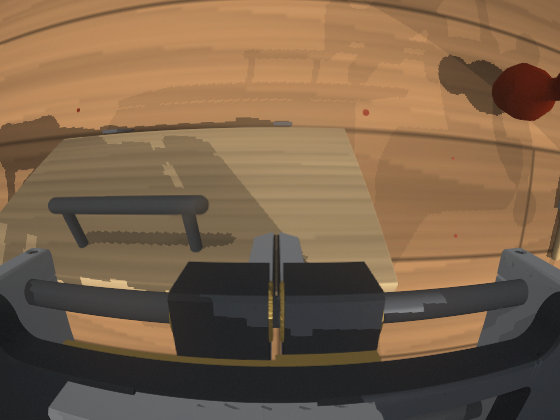

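View pics/scene5.png

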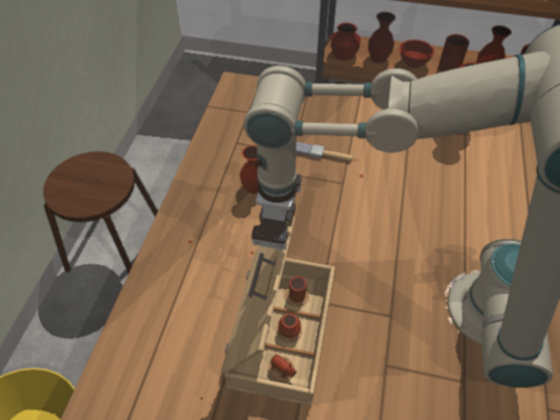

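The lid is at about 60°, with the fingertips on its outer face beside the handle. Continuing.

```bash
python3 -m jog '[[0,0,0,-0.011,0,-0.007,0],[0,0,0,-0.011,0,-0.008,0],[0,0,0,-0.01,0,-0.009,0],[0,0,0,-0.009,0,-0.009,0],[0,0,0,-0.008,0,-0.01,0],[0,0,0,-0.008,0,-0.01,0],[0,0,0,-0.006,0,-0.011,0],[0,0,0,-0.006,0,-0.011,0]]';  python3 -m jog '[[0,0,0,-0.004,0,-0.012,0],[0,0,0,-0.003,0,-0.012,0],[0,0,0,-0.002,0,-0.012,0],[0,0,0,-0.001,0,-0.009,0],[0,0,0,0,0,-0.004,0],[0,0,0,0,0,-0.003,0],[0,0,0,0,0,0,0],[0,0,0,0,0,0,0]]'
```

```text
t: 16.3
tool_pos: [0.474, 0.0854, 0.1595]
eef_rot: [-0.0, 1.0, 0.006, -0.0]
force: [-0.8, 0.8, 1.9]
finger_gap: 0.007
t: 17.1
tool_pos: [0.4653, 0.0852, 0.108]
eef_rot: [0.0, 1.0, 0.006, 0.0]
force: [-0.4, -0.5, 0.4]
finger_gap: 0.01
```

```bash
python3 -m jog '[[0,0,0,0,0,-0.001,0],[0,0,0,0,0,-0.001,0],[0,0,0,0,0,-0.0005,0],[0,0,0,0,0,-0.0005,0],[0,0,0,0,0,0,0],[0,0,0,0,0,0,0],[0,0,0,0,0,0,0],[0,0,0,0,0,0,0]]'
```

```text
t: 17.9
tool_pos: [0.4648, 0.0851, 0.1048]
eef_rot: [0.0, 1.0, 0.006, 0.0]
force: [-0.3, -0.3, 1.1]
finger_gap: 0.004
```

```bash
python3 -m jog '[[0,0,0,0,0,-0.001,0],[0,0,0,0,0,-0.0005,0],[0,0,0,0,0,-0.0005,0],[0,0,0,0,0,0,0],[0,0,0,0,0,0,0],[0,0,0,0,0,0,0],[0,0,0,0,0,0,0],[0,0,0,0,0,0,0]]'
```

```text
t: 18.7
tool_pos: [0.4648, 0.0852, 0.1028]
eef_rot: [0.0, 1.0, 0.006, 0.0]
force: [-0.7, 0.8, -0.5]
finger_gap: 0.008
```

```bash
python3 - <<'E'
from h import *
for n in("wrist","scene"):
    c=eyes.read_camera(n); cv2.imwrite(f"pics/{n}6.png",c["img"][:,:,::-1])
c=cv2.imread("pics/scene6.png")[200:400,195:395]; cv2.imwrite("pics/zs6.png",cv2.resize(c,None,fx=3,fy=3))
E
```

```text
(no output)
```

View pics/zs6.png

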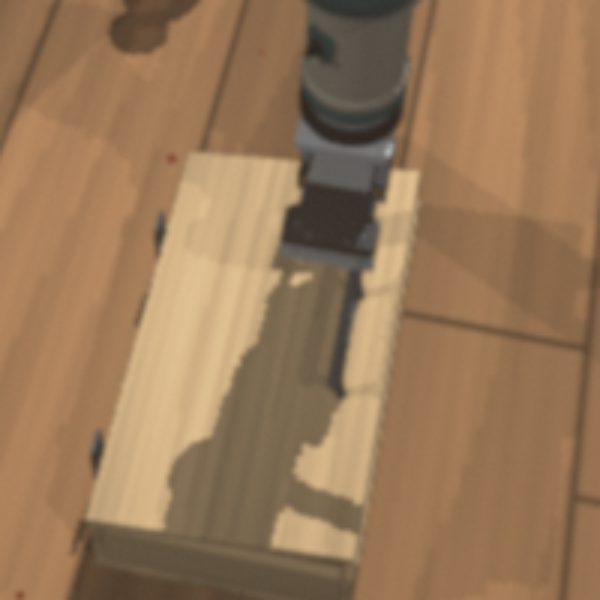

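View pics/wrist6.png

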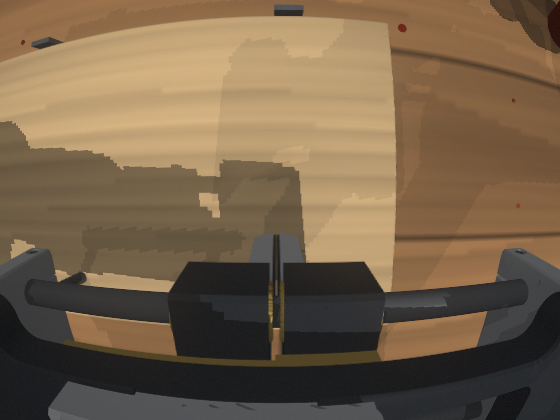

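The lid looks nearly flat, but there is no firm stop yet. Pressing on in small steps.

```bash
python3 -m jog '[[0,0,0,0,0,-0.001,0],[0,0,0,0,0,-0.001,0],[0,0,0,0,0,-0.001,0],[0,0,0,0,0,0,0],[0,0,0,0,0,0,0],[0,0,0,0,0,0,0],[0,0,0,0,0,0,0],[0,0,0,0,0,0,0]]'
```

```text
t: 19.6
tool_pos: [0.4648, 0.0852, 0.0998]
eef_rot: [0.0, 1.0, 0.006, 0.0]
force: [-0.5, 0.2, -0.1]
finger_gap: 0.004
```

```bash
python3 - <<'E'
from h import *
for n in("top","scene","wrist"):
    c=eyes.read_camera(n); cv2.imwrite(f"pics/{n}7.png",c["img"][:,:,::-1])
    print(manip.get_state()["force"],manip.get_state()["effort"])
a=cv2.imread("pics/scene7.png")[230:400,215:345]; cv2.imwrite("pics/zs7.png",cv2.resize(a,None,fx=3.5,fy=3.5,interpolation=cv2.INTER_CUBIC))
a=cv2.imread("pics/top7.png")[170:320,90:260]; cv2.imwrite("pics/zt7.png",cv2.resize(a,None,fx=4,fy=4,interpolation=cv2.INTER_CUBIC))
E
```

```text
[ 0.30110328 -0.12392338  0.32257636] [-2.23070260e-04 -3.25686479e+01 -2.05514216e+01  1.21583792e-02
 -7.60929706e-02  1.21203655e-05]
[ 1.36994607e-04  6.02049144e-01 -5.69027544e-01] [-1.28024862e-03 -3.25681865e+01 -2.05514753e+01  1.22150645e-02
 -7.57267582e-02  1.22161123e-05]
[ 0.30638291 -0.10679256  0.26625573] [-9.48206289e-04 -3.25688374e+01 -2.05518383e+01  1.21130777e-02
 -7.51351495e-02  1.27703032e-05]
```

View pics/zs7.png

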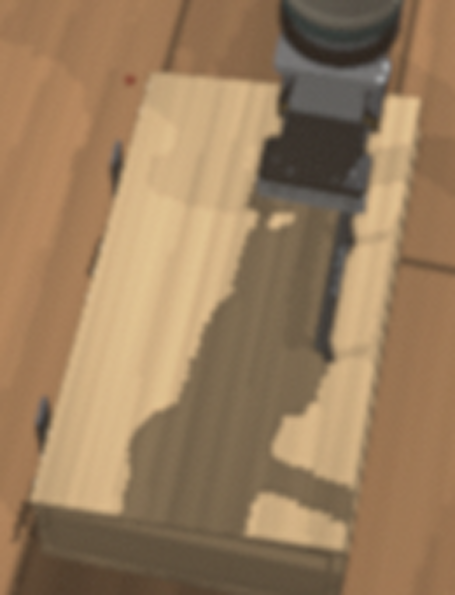

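View pics/zt7.png

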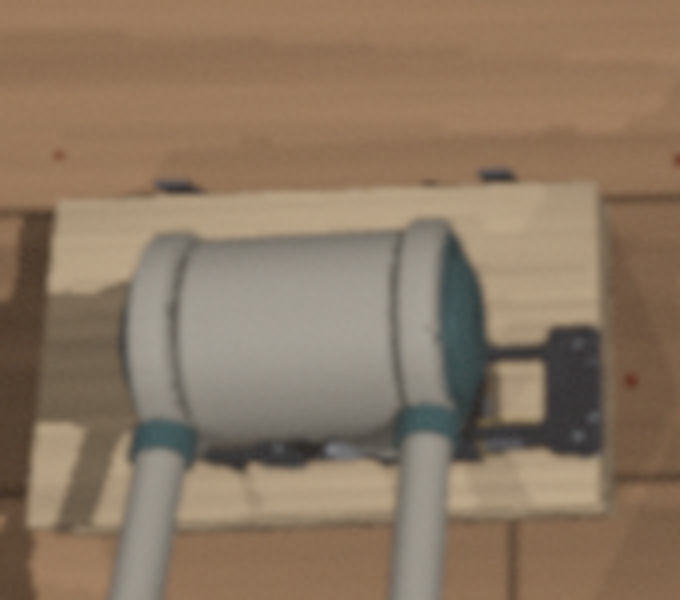

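```bash
python3 - <<'E'
from h import *
t=eyes.read_camera("top"); s=eyes.read_camera("scene")
H=np.array([.604,.175,.082]);th=np.radians(0.8)
X=np.array([np.cos(th),np.sin(th),0]);Y=np.array([-np.sin(th),np.cos(th),0])
for ang in (0,.04,.08):
    d=-np.cos(ang)*X+np.array([0,0,np.sin(ang)]);n=np.sin(ang)*X+np.array([0,0,np.cos(ang)])
    print(ang)
    for r,y in ((.2,.165),(.2,-.165),(0,-.165),(0,.165)):
        p=H+r*d+y*Y+.01*n; a=proj(t,p);b=proj(s,p)
        print(p.round(3),"zt7",((a-[90,170])*4).round(),"zs7",((b-[215,230])*3.5).round())
E
```

```text
0
[0.402 0.337 0.092] zt7 [ 46. 538.] zs7 [347. 567.]
[0.406 0.007 0.092] zt7 [606. 516.] zs7 [422. 118.]
[0.606 0.01  0.092] zt7 [600. 186.] zs7 [153.  71.]
[0.602 0.34  0.092] zt7 [ 59. 205.] zs7 [ 32. 501.]
0.04
[0.402 0.337 0.1  ] zt7 [ 41. 536.] zs7 [347. 562.]
[0.407 0.007 0.1  ] zt7 [605. 514.] zs7 [423. 112.]
[0.607 0.01  0.092] zt7 [600. 185.] zs7 [152.  71.]
[0.602 0.34  0.092] zt7 [ 59. 204.] zs7 [ 31. 501.]
0.08
[0.403 0.337 0.108] zt7 [ 36. 535.] zs7 [346. 557.]
[0.408 0.007 0.108] zt7 [603. 513.] zs7 [422. 106.]
[0.607 0.01  0.092] zt7 [600. 184.] zs7 [152.  71.]
[0.602 0.34  0.092] zt7 [ 59. 204.] zs7 [ 30. 501.]
```

View pics/wrist7.png

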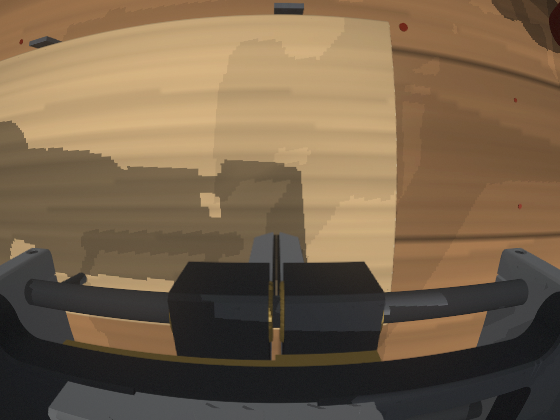

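```bash
python3 - <<'E'
from h import *
s=manip.get_state(); print(s)
c=eyes.read_camera("wrist"); print(c["xyz"])
for z in (.0858,.092,.1,.11,.12): print(z,wplane(c,276,235,z).round(4),"rt edge",wplane(c,388,25,z).round(4),wplane(c,396,200,z).round(4),wplane(c,394,290,z).round(4))
E
```

```text
{'t': 19.85, 'qpos': array([ 3.39197755e-02,  1.97381315e-01,  1.86040362e+00, -1.35512304e-04,
        1.08376661e+00,  1.59267445e+00]), 'joint_vel': array([ 5.90247214e-04,  2.36379077e-05, -8.13845356e-06,  1.86676186e-03,
        7.43167074e-04, -4.75673333e-04]), 'effort': array([-9.31059403e-04, -3.25688338e+01, -2.05512518e+01,  1.21250708e-02,
       -7.46419095e-02,  1.94109799e-05]), 'tool_pos': array([0.46476165, 0.08516219, 0.09979937]), 'eef_rot': array([5.92819137e-05, 9.99981681e-01, 6.05250020e-03, 2.22165801e-05]), 'force': array([ 0.06019505,  0.04041951, -0.45448528]), 'moment': array([ 0.03352862,  0.01177205, -0.02173966]), 'finger_gap': 0.006410469876319125}
[0.53040359 0.08561063 0.29230411]
0.0858 [0.4636 0.0843 0.0858] rt edge [0.6078 0.0117 0.0858] [0.4886 0.003  0.0858] [ 0.4202 -0.0042  0.0858]
0.092 [0.4656 0.0844 0.092 ] rt edge [0.6055 0.0139 0.092 ] [0.4898 0.0055 0.092 ] [ 0.4235 -0.0015  0.092 ]
0.1 [0.4682 0.0844 0.1   ] rt edge [0.6025 0.0167 0.1   ] [0.4915 0.0087 0.1   ] [0.4278 0.0019 0.1   ]
0.11 [0.4714 0.0845 0.11  ] rt edge [0.5987 0.0203 0.11  ] [0.4935 0.0127 0.11  ] [0.4331 0.0063 0.11  ]
0.12 [0.4746 0.0846 0.12  ] rt edge [0.595  0.0239 0.12  ] [0.4955 0.0167 0.12  ] [0.4385 0.0106 0.12  ]
```

```bash
python3 - <<'E'
import cv2,numpy as np
f=[cv2.resize(cv2.imread(f"pics/wrist{i}.png")[205:275,230:325],None,fx=4,fy=4,interpolation=cv2.INTER_CUBIC) for i in (4,5,6,7)]
cv2.imwrite("pics/fz.png",np.vstack([np.hstack(f[:2]),np.hstack(f[2:])]))
E
```

```text
(no output)
```

View pics/fz.png

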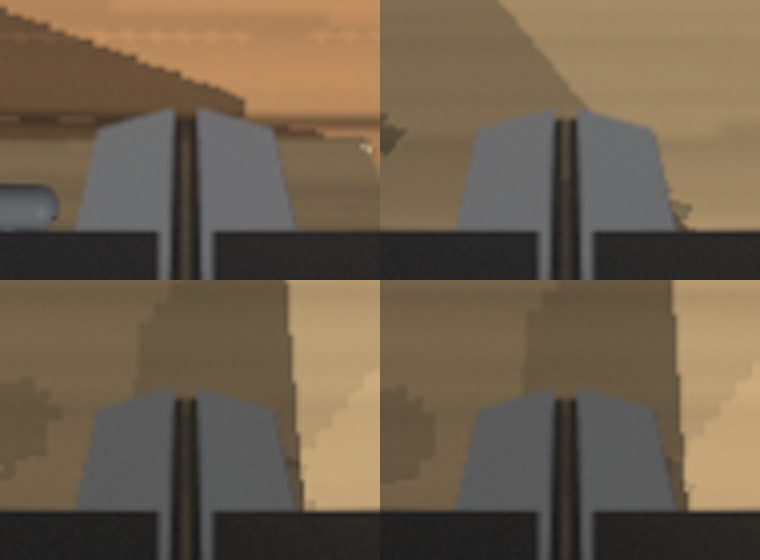

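```bash
python3 - <<'E'
from h import *
t=eyes.read_camera("top"); s=eyes.read_camera("scene")
def tri(a,b):
    o1,d1=a;o2,d2=b
    A=np.stack([d1,-d2],1);k=np.linalg.lstsq(A,o2-o1,rcond=None)[0];p,q=o1+k[0]*d1,o2+k[1]*d2
    return ((p+q)/2).round(4),np.linalg.norm(p-q).round(4)
P=lambda x,y:ray(t,90+x/4,170+y/4); Q=lambda x,y:ray(s,215+x/3.5,230+y/3.5)
print("FR",tri(P(606,515),Q(420,98)),"FL",tri(P(27,528),Q(347,551)),"HR",tri(P(600,182),Q(152,73)),"HL",tri(P(57,203),Q(32,503)))
E
python3 -c "
import cv2
a=cv2.imread('pics/top7.png')[280:315,90:260]; cv2.imwrite('pics/e1.png',cv2.resize(a,None,fx=4.5,fy=4.5))
a=cv2.imread('pics/scene7.png')[360:410,215:330]; cv2.imwrite('pics/e2.png',cv2.resize(a,None,fx=6,fy=6))"
```

```text
FR (array([0.4083, 0.0051, 0.1144]), np.float64(0.0042)) FL (array([0.4051, 0.3377, 0.1201]), np.float64(0.0034)) HR (array([0.608 , 0.01  , 0.0895]), np.float64(0.0021)) HL (array([0.602 , 0.3411, 0.0923]), np.float64(0.0018))
```

View pics/e2.png

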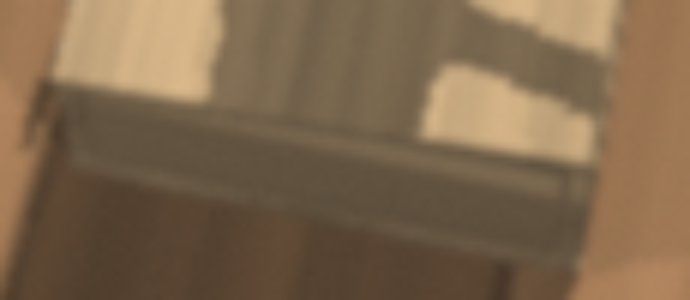

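The magnified view shows a wedge gap: the free edge is still about 25 mm up, though the force reads near zero. Checking whether the lid moved between the last two presses.

```bash
python3 - <<'E'
import cv2,numpy as np
g=lambda i,n:cv2.imread(f"pics/{n}{i}.png",0).astype(np.float32)
a,b=g(6,"scene"),g(7,"scene")
for nm,(x0,y0,x1,y1) in {"freeL":(270,370,325,400),"box base far":(222,378,290,402)}.items():
    w=cv2.createHanningWindow((x1-x0,y1-y0),cv2.CV_32F)
    print(nm,cv2.phaseCorrelate(a[y0:y1,x0:x1],b[y0:y1,x0:x1],w))
# vertical profile at column 305 around lid edge
for c in (300,308): print(a[378:402,c].astype(int),b[378:402,c].astype(int))
E
```

```text
freeL ((0.2048116800241644, 0.6898793914316528), 0.8750520380338033)
box base far ((0.026975917991968856, 0.1506205593434391), 1.0934651245673497)
[180 179 178 179 180 174 150 109  84  92 101 107 103  94  86  84  84  83
  83  81  80  79  83  89] [181 181 181 180 182 181 170 135  97  92 102 106 103  95  86  83  83  84
  82  81  81  79  83  87]
[164 166 166 166 166 167 164 148 110  83  80  89  95  94  91  86  83  80
  80  78  78  81  82  85] [156 162 166 166 167 167 168 162 134  98  83  90  95  93  91  86  83  83
  80  78  79  81  82  84]
```

The lid moved about 0.7 px (roughly 4 mm at the edge), so it is being pushed, and its own weight nearly balances the hinge friction. Continuing slowly while watching the force.

```bash
python3 -m jog '[[0,0,0,0,0,-0.001,0],[0,0,0,0,0,-0.001,0],[0,0,0,0,0,-0.001,0],[0,0,0,0,0,-0.001,0],[0,0,0,0,0,-0.001,0],[0,0,0,0,0,0,0],[0,0,0,0,0,0,0],[0,0,0,0,0,0,0]]'; python3 - <<'E'
from h import *
for n in("wrist","scene"):
    c=eyes.read_camera(n); cv2.imwrite(f"pics/{n}8.png",c["img"][:,:,::-1])
g=lambda i,n:cv2.imread(f"pics/{n}{i}.png",0).astype(np.float32)
a,b=g(7,"scene"),g(8,"scene")
x0,y0,x1,y1=(270,370,325,400);w=cv2.createHanningWindow((x1-x0,y1-y0),cv2.CV_32F)
print(cv2.phaseCorrelate(a[y0:y1,x0:x1],b[y0:y1,x0:x1],w),b[378:402,300].astype(int))
e=cv2.imread("pics/scene8.png")[360:410,215:330]; cv2.imwrite("pics/e8.png",cv2.resize(e,None,fx=6,fy=6))
E
```

```text
t: 20.8
tool_pos: [0.4649, 0.0851, 0.0948]
eef_rot: [0.0, 1.0, 0.006, 0.0]
force: [0.5, 0.3, -1.1]
finger_gap: 0.005
((-0.09428772812311337, 1.3058371763057117), 0.9376506283548143) [183 183 182 181 181 182 181 169 133 101  99 105 105  94  86  83  83  82
  83  82  82  81  81  89]
```

View pics/e8.png

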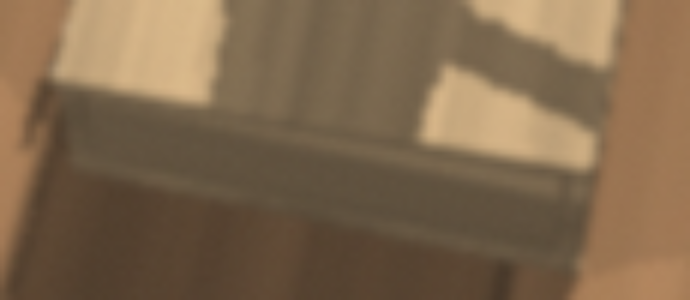

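The lid moves with the finger (1.3 px for 5 mm), and about 3 px remain. Continuing.

```bash
python3 -m jog '[[0,0,0,0,0,-0.001,0],[0,0,0,0,0,-0.001,0],[0,0,0,0,0,-0.001,0],[0,0,0,0,0,-0.001,0],[0,0,0,0,0,-0.001,0],[0,0,0,0,0,0,0],[0,0,0,0,0,0,0],[0,0,0,0,0,0,0]]'; python3 - <<'E'
from h import *
for n in("wrist","scene"):
    c=eyes.read_camera(n); cv2.imwrite(f"pics/{n}9.png",c["img"][:,:,::-1])
g=lambda i,n:cv2.imread(f"pics/{n}{i}.png",0).astype(np.float32)
a,b=g(8,"scene"),g(9,"scene")
x0,y0,x1,y1=(270,370,325,400);w=cv2.createHanningWindow((x1-x0,y1-y0),cv2.CV_32F)
print(cv2.phaseCorrelate(a[y0:y1,x0:x1],b[y0:y1,x0:x1],w),b[378:402,300].astype(int))
a=cv2.imread("pics/scene9.png")[230:400,215:345]; cv2.imwrite("pics/zs9.png",cv2.resize(a,None,fx=3.5,fy=3.5,interpolation=cv2.INTER_CUBIC))
E
```

```text
t: 21.7
tool_pos: [0.465, 0.0852, 0.0898]
eef_rot: [0.0, 1.0, 0.006, 0.0]
force: [1.0, 0.6, 0.1]
finger_gap: 0.006
((-0.08680929871780307, 0.9766155932330456), 0.9198433796564738) [172 184 184 182 182 182 182 181 168 130 100 102 104  94  87  85  83  84
  83  81  80  80  82  87]
```

View pics/zs9.png

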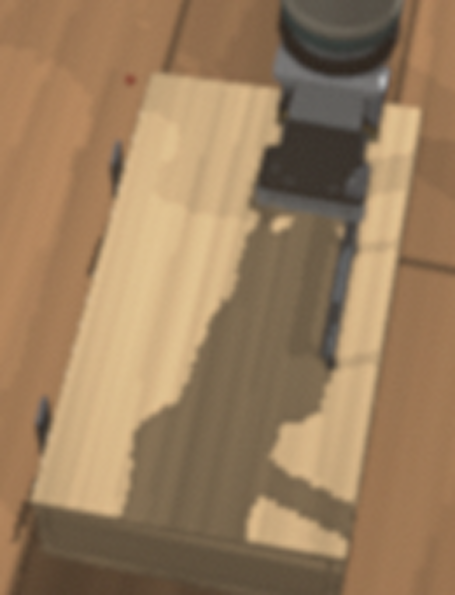

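View pics/wrist9.png

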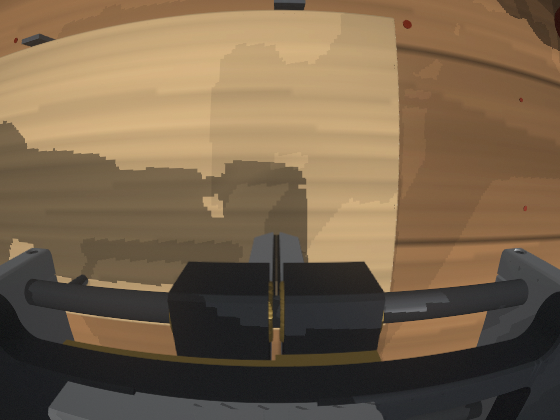

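The lid still has about 3 px (15–17 mm at the edge) to go. Its edges and the handle are clear of the gripper body. Continuing.

```bash
python3 -m jog '[[0,0,0,0,0,-0.001,0],[0,0,0,0,0,-0.001,0],[0,0,0,0,0,-0.001,0],[0,0,0,0,0,-0.001,0],[0,0,0,0,0,-0.001,0],[0,0,0,0,0,-0.001,0],[0,0,0,0,0,0,0],[0,0,0,0,0,0,0]]'; python3 -m jog '[[0,0,0,0,0,-0.001,0],[0,0,0,0,0,-0.001,0],[0,0,0,0,0,-0.001,0],[0,0,0,0,0,0,0],[0,0,0,0,0,0,0],[0,0,0,0,0,0,0],[0,0,0,0,0,0,0],[0,0,0,0,0,0,0]]'; python3 - <<'E'
from h import *
print(manip.get_state()["force"],manip.get_state()["moment"])
for n in("wrist","scene"):
    c=eyes.read_camera(n); cv2.imwrite(f"pics/{n}10.png",c["img"][:,:,::-1])
g=lambda i,n:cv2.imread(f"pics/{n}{i}.png",0).astype(np.float32)
a,b=g(9,"scene"),g(10,"scene")
x0,y0,x1,y1=(270,370,325,400);w=cv2.createHanningWindow((x1-x0,y1-y0),cv2.CV_32F)
print(cv2.phaseCorrelate(a[y0:y1,x0:x1],b[y0:y1,x0:x1],w),b[378:402,300].astype(int))
a=cv2.imread("pics/scene10.png")[230:400,215:345]; cv2.imwrite("pics/zs10.png",cv2.resize(a,None,fx=3.5,fy=3.5,interpolation=cv2.INTER_CUBIC))
E
```

```text
t: 22.6
tool_pos: [0.465, 0.0852, 0.0837]
eef_rot: [0.0, 1.0, 0.006, 0.0]
force: [-0.3, 0.3, 0.2]
finger_gap: 0.007
t: 23.4
tool_pos: [0.4648, 0.0852, 0.0808]
eef_rot: [0.0, 1.0, 0.006, 0.0]
force: [-0.2, 0.6, -0.4]
finger_gap: 0.002
[-0.17315249  0.56136493 -0.44018205] [ 0.00951719 -0.0213015  -0.00378205]
((-0.049957577906610595, 1.943788977420125), 0.9590038670433892) [107 131 167 183 184 183 183 182 183 179 158 119  95  91  86  83  84  83
  82  83  82  80  82  89]
```

View pics/zs10.png

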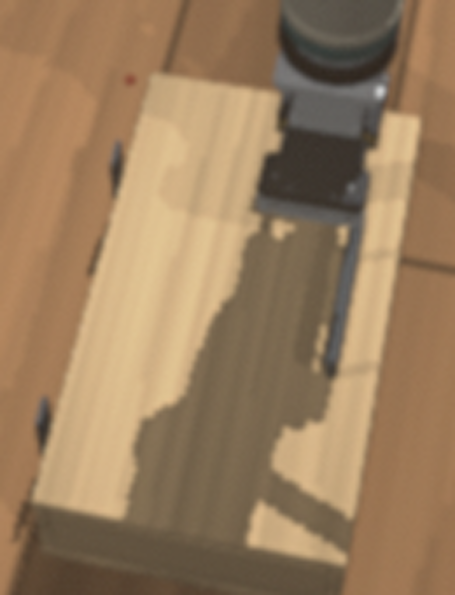

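```bash
python3 -m jog '[[0,0,0,0,0,-0.001,0],[0,0,0,0,0,-0.001,0],[0,0,0,0,0,0,0],[0,0,0,0,0,0,0],[0,0,0,0,0,0,0],[0,0,0,0,0,0,0],[0,0,0,0,0,0,0],[0,0,0,0,0,0,0]]'
```

```text
t: 24.3
tool_pos: [0.4647, 0.0852, 0.079]
eef_rot: [0.0, 1.0, 0.006, 0.0]
force: [-2.3, 0.0, 4.4]
finger_gap: 0.002
```

```bash
python3 -m jog '[[0,0,0,0,0,-0.001,0],[0,0,0,0,0,-0.001,0],[0,0,0,0,0,0,0],[0,0,0,0,0,0,0],[0,0,0,0,0,0,0],[0,0,0,0,0,0,0],[0,0,0,0,0,0,0],[0,0,0,0,0,0,0]]';python3 - <<'E'
from h import *
for n in("wrist","scene"):
    c=eyes.read_camera(n); cv2.imwrite(f"pics/{n}11.png",c["img"][:,:,::-1])
g=lambda i,n:cv2.imread(f"pics/{n}{i}.png",0).astype(np.float32)
a,b=g(10,"scene"),g(11,"scene")
x0,y0,x1,y1=(270,370,325,400);w=cv2.createHanningWindow((x1-x0,y1-y0),cv2.CV_32F)
print(cv2.phaseCorrelate(a[y0:y1,x0:x1],b[y0:y1,x0:x1],w),b[378:402,300].astype(int))
e=cv2.imread("pics/scene11.png")[360:410,215:330]; cv2.imwrite("pics/e11.png",cv2.resize(e,None,fx=6,fy=6))
E
```

```text
t: 25.1
tool_pos: [0.4648, 0.0852, 0.0788]
eef_rot: [0.0, 1.0, 0.006, 0.0]
force: [-4.5, -0.1, 17.8]
finger_gap: 0.004
((0.17000711094930665, 0.46239942471181905), 0.9996123819881015) [106 113 140 172 183 184 184 183 184 183 167 131  98  88  86  83  84  83
  84  83  81  80  83  87]
```

View pics/e11.png

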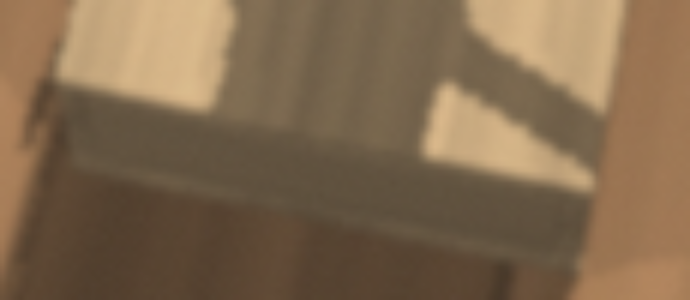

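View pics/wrist11.png

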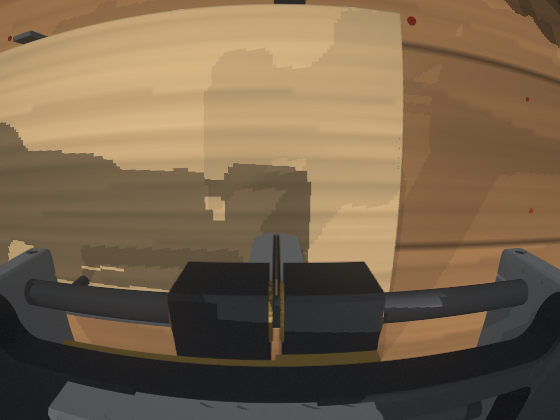

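Firm stop: the force is 17.8 N, the wedge gap is gone and the lid edge lies flat on the rim. Retracting gently, then checking that the lid stays shut.

```bash
python3 -m jog '[[0,0,0,0,0,0.002,0],[0,0,0,0,0,0.002,0],[0,0,0,0,0,0.004,0],[0,0,0,0,0,0.006,0],[0,0,0,0,0,0.006,0],[0,0,0,0,0,0.006,0],[0,0,0,0,0,0.004,0],[0,0,0,0,0,0,0]]';python3 - <<'E'
from h import *
for n in("wrist","scene"):
    c=eyes.read_camera(n); cv2.imwrite(f"pics/{n}12.png",c["img"][:,:,::-1])
g=lambda i,n:cv2.imread(f"pics/{n}{i}.png",0).astype(np.float32)
a,b=g(11,"scene"),g(12,"scene")
x0,y0,x1,y1=(270,370,325,400);w=cv2.createHanningWindow((x1-x0,y1-y0),cv2.CV_32F)
print(cv2.phaseCorrelate(a[y0:y1,x0:x1],b[y0:y1,x0:x1],w),b[378:402,300].astype(int))
e=cv2.imread("pics/scene12.png")[360:410,215:330]; cv2.imwrite("pics/e12.png",cv2.resize(e,None,fx=6,fy=6))
E
```

```text
t: 26.0
tool_pos: [0.4653, 0.0852, 0.1075]
eef_rot: [0.0, 1.0, 0.006, 0.001]
force: [-0.1, -0.4, 0.3]
finger_gap: 0.006
((-0.5136045690591864, -0.2197849133740526), 0.7229515112770928) [109 105 106 107 105 105 104 105 124 154 159 129  98  88  85  83  83  82
  83  81  81  81  82  88]
```

View pics/e12.png

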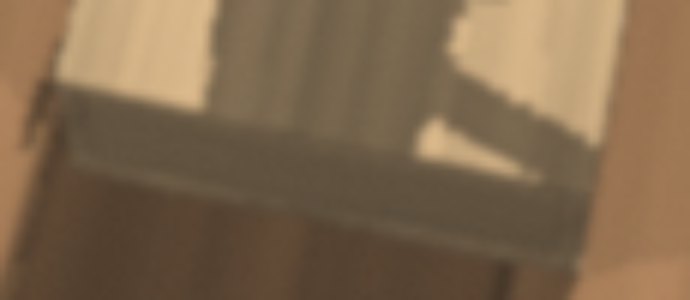

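The lid edge hasn't moved (only the shadow did). Retreating up and away, clear of the box.

```bash
python3 -m jog '[[0,0,0,0,0,0.01,0],[0,0,0,0,0,0.025,0],[0,0,0,0,0,0.035,0],[0,0,0,0,0,0.035,0],[0,0,0,0,0,0.035,0],[0,0,0,0,0,0.03,0],[0,0,0,0,0,0.02,0],[0,0,0,0,0,0,0]]'; python3 -m jog '[[0,0,0,-0.01,-0.01,0,0],[0,0,0,-0.015,-0.025,0,0],[0,0,0,-0.015,-0.035,0,0],[0,0,0,-0.015,-0.035,0,0],[0,0,0,-0.015,-0.035,0,0],[0,0,0,-0.015,-0.03,0,0],[0,0,0,-0.015,-0.02,0,0],[0,0,0,0,0,0,0]]'; python3 - <<'E'
from h import *
for n in("top","scene"):
    c=eyes.read_camera(n); cv2.imwrite(f"pics/{n}13.png",c["img"][:,:,::-1])
a=cv2.imread("pics/scene13.png")[230:400,215:345]; cv2.imwrite("pics/zs13.png",cv2.resize(a,None,fx=3.5,fy=3.5,interpolation=cv2.INTER_CUBIC))
E
```

```text
t: 26.9
tool_pos: [0.4664, 0.0852, 0.3001]
eef_rot: [-0.0, 1.0, 0.006, 0.003]
force: [0.4, 0.3, -1.4]
finger_gap: 0.002
t: 27.7
tool_pos: [0.3615, -0.1063, 0.2952]
eef_rot: [-0.0, 1.0, 0.004, -0.002]
force: [0.4, 0.3, 0.1]
finger_gap: 0.008
```

View pics/zs13.png

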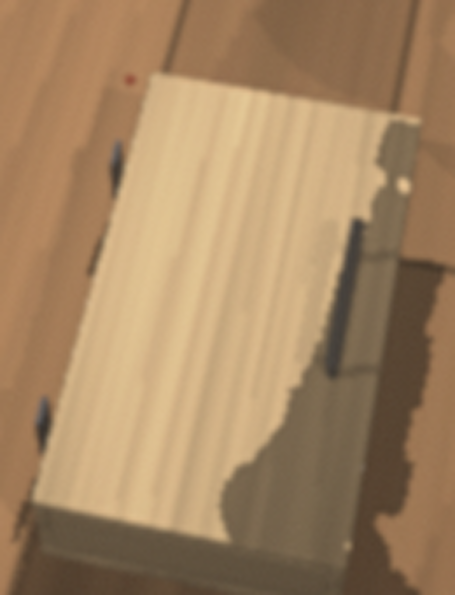

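View pics/top13.png

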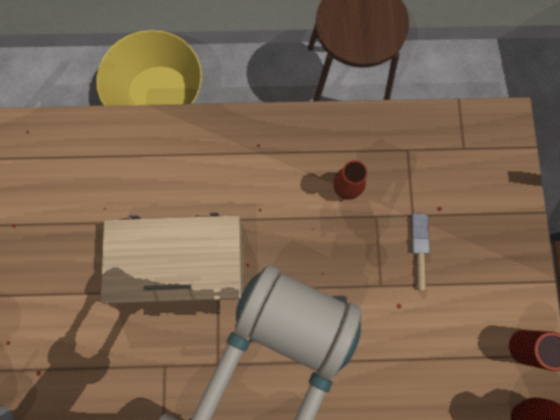

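View pics/scene13.png

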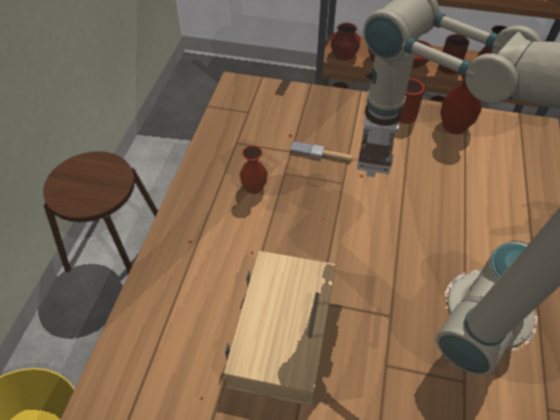

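The lid is flat: its free corners at zoomed (422,121) and (347,566) match the computed shut positions (422,118) and (347,567). The vase (350,180) and brush (420,250) haven't moved, and the arm is clear. Handing in.

```bash
python3 -c "
from workcell import manip
print(manip.get_state()['t']); print(manip.hand_in())"
```

```text
27.8
the job is handed in; nothing more can be done
None
```

The jar is standing on the cork pad of the empty bay (the right-hand one) and the lid is shut. I handed in at 27.8 s, with the arm clear of everything.

**Jar:** I lowered it until it touched the pad (about 6 N), then let go. A picture before shutting the lid showed it upright within about 2 mm of the pad centre, with the pot and rhino where they were. I could not see inside the box after that.

**Lid:** I pushed it down beside the handle to a firm stop at about 18 N. It stayed down when I backed off, and its corners are within about 1 pixel (a few millimetres of lid height) of where a shut lid should be. The vase and brush look the same as at the start.

**One disagreement:** at the stop, the reported tool height put the fingertips about 27 mm below the lid's top face, which cannot be right. I did not find the cause; the contact may have been somewhere other than the fingertips. I relied on the lid's movement in the pictures and the force instead.

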